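Hang the measuring scoop back inside the low cabinet

ROBOT

A 6-joint arm with a two-finger parallel gripper is mounted at the origin on the work surface. World frame = base frame: x ahead of the robot, y to its left, z up, the work surface at z = 0. Lengths are in m, angles in rad, forces in N, time in s.
With the tool pointing down it reaches from about 0.35 to 0.85 m from the base axis. Payload 8.1 kg.
Tool frame: the origin (TCP) lies between the finger pads; the fingertips stand 14 mm ahead of it and the grasp point (between the pads) lies 5 mm behind it; z points along the fingers, y is the line along which they close (so a half turn about z gives the same grasp; the last joint's range is limited). The gripper opens to 93 mm and grips with 3 to 60 N. Pads are 15 mm wide; open, the fingers measure 128 mm over their backs; the gripper's body (75 mm by 188 mm) begins 65 mm behind the grasp point.
Start: joints at [-1.373, 0.13, 1.488, -0, 1.523, -0.085], TCP at [0.167, -0.576, 0.233] pointing down, gripper open.
Joint ranges: [-2.96, 2.96], [-0.89, 2.26], [0.02, 2.5], [-1.34, 4.48], [0, 2.73], [-2.66, 2.66]. Speed limits (rad/s): [2.39, 2.39, 2.79, 3.14, 3.14, 3.14].

INTERFACE

Orientations are given as a unit quaternion [x, y, z, w].
In Python, from rig import ctrl, optics gives the robot as it stands.
- The arm moves only by the tool drive_tool, never from a script. Its argument "motion" is a list of rows, each an object of numbers: "x", "y", "z": the shift along the tool's x, y, z in mm; "rx", "ry", "rz": the turn, a rotation vector about the tool's x, y, z in rad; "jaw": the finger opening in mm, from 0 to 93. A call has 1 to 12 rows; each row is the pose to reach, as a shift and turn from the pose commanded when the call began, along the tool's axes at that moment; what a row does not reach only later rows make up. A row lasts 1/12 s, in which the tool goes at most 41.7 mm and 7.16 degrees, less where a joint would pass 70% of its speed; a pose out of reach is approached as far as the arm can. A call with a gripper value outside its range is refused whole. The fingers move at their own pace and stop on an object; "grip_force" is the grip in N (left out, the last holds). Time passes only in rows, so rows that repeat a pose let the fingers close. It gives the time, the measured TCP pose, the force, the opening and the grip force at its end, in the units of the state.
- ctrl.get_state(): the state, without advancing time (a new reading comes with each control period).
- optics.grab_frame(name): name is "scene" or "top" or "wrist"; returns the picture (420x560x3 uint8, blue, green, red); there is no depth.
- optics.calibration(name): a dict with "vertical_fov" (degrees; the focal length in pixels is half the picture's height over the tangent of half this angle, whatever the lens; pixels are square), "cx", "cy" (the principal point, pixels), "xyz" and "rotation" of the camera in the world. Camera axes: x right, y down, z forward; pixel columns grow to the right and rows downward; lengths in m; the calibration is good to about 2 mm. A picture is of the moment at which its call begins: read the wrist's pose just before it. calibration takes no time and is no camera call; for the wrist camera it gives the pose at the moment of the call.
- ctrl.hand_in(): hands the job in; it is judged then, once.
The state is a dict: "time": time; "joints": joint angles; "qd": joint speeds; "tau": joint torques, N m; "position": TCP position; "tool_rot": TCP orientation; "force": force on the tool from outside, world axes, zero at the start; "wrist_torque": the same for the moment, N m; "gripper_width": opening from 0.0 (shut) to 1.0 (fully open); "gripper_force": force on a finger pad.
Only numpy, scipy, OpenCV 4.12 (cv2) and the standard library are available. Lean on these libraries where they do the work, as an engineer would, in place of code of your own. Each camera call takes 0.05 s, during which the arm holds its last target. There are 200 camera calls.

TASK

Take the steel measuring scoop off the lazy susan and hang it by the loop of its handle on the one empty hook inside the low open-fronted cabinet, tilting it to get the loop under the front board and up over the hook. Leave it hanging freely and still, straight down in line with the other two scoops; those two must stay on their hooks, and nothing else may be knocked over.

Things in the scene. Friction and masses are not known exactly. Their poses are not given: they have to be found in the camera images.
- scoop_grip (a point): Point on the loose steel scoop's flat handle (9 mm wide, 5 mm thick), best gripped here: 35 mm from the cup's axis towards the loop. x along the handle to the loop, y across its width, z out of the cup's mouth. It starts standing on its cup on the susan, loop pointing away from the robot or to its right; this point is then 24 mm above the plate. Loop centre at x +110 mm.
- scoop_loop (a point): Centre of the hanging loop at the loose scoop's handle end, 110 mm along x from scoop_grip, in the handle's plane. 5 mm round wire, 20 mm clear inside, 30 mm outside. Axes as scoop_grip (z is the hole's axis).
- scoop: The loose scoop as a whole, plain steel, about 80 g; origin under the centre of its cup, axes as scoop_grip. Straight cup, 40 mm outer diameter, 26 mm deep; handle 2 mm below the rim plane, free from 20 to 132 mm from the cup's axis; balance point 6 mm from that axis.
- cabinet: Fixed low wooden cabinet, 150 deep (x), 360 wide (y), 275 high, mm, open front facing the robot's left; origin at its underside's centre, x inwards from the front, z up. Open sides with 12 thick corner posts. A front board, 12 thick, reaches down to 215 above the bench (outer face x -75). Slatted roof, underside 265. Three hooks at y -58, 0, 58 on a back rail (180 to 240 up, face x +63).
- hook_free_seat (a point): The empty hook (any of the three places): bottom of its valley, on the axis of its 6 mm round wire, where a loop rests; 205 mm above the bench, 104 mm behind the front board's outer face. Axes as the cabinet (x inwards, z up). From the rail the wire comes 34 mm frontwards, falling 4 mm, to here, then its prong goes 16 mm frontwards and 18 mm up.
- hook_free_tip (a point): Tip of the empty hook's prong (wire axis), 16 mm nearer the front and 18 mm above hook_free_seat; the wire's round end reaches 3 mm further. Axes as the cabinet. 42 mm below the roof.
- hook_free_hang (a point): Where the loop's centre is when a scoop hangs on the empty hook: 7 mm below hook_free_seat. Axes as the cabinet. Behind the cups, 9 mm further in than hook_free_seat and 35 to 65 mm above the bench, a fixed wooden strip runs across the cabinet; hanging cups lean lightly on it and so soon stop swinging.
- large_scoop_loop (a point): Loop centre of the larger steel scoop (cup 48 mm across, 30 mm deep, 100 g) hanging loosely on another hook, cup's mouth to the front; otherwise built like the loose scoop (loop centre 145 mm from the cup's axis). x up along its handle, z out of the mouth.
- small_scoop_loop (a point): Loop centre of the smaller steel scoop (cup 32 mm across, 22 mm deep, 60 g) hanging loosely on the remaining hook, cup's mouth to the front; otherwise built like the loose scoop. Axes as large_scoop_loop.
- hook_a_hang (a point): As hook_free_hang, for the hook that carries the larger scoop.
- hook_b_hang (a point): As hook_free_hang, for the hook that carries the smaller scoop.
- susan: Lazy susan of white plastic: foot fixed to the bench, origin under its centre; round plate 300 mm across, top 30 mm above the bench, which turns stiffly (about 0.08 N m) about its upright axis.
- snack_box_mid (a point): Middle (half-way up) of the pink silicone snack box, 99 x 69 x 46 mm, standing loose on the susan; a bystander. z up.
- egg_cup_mid (a point): Middle of the steel egg cup, 48 mm across, 52 mm high, standing loose on the susan; a bystander. z up.
- jar_mid (a point): Middle of the small glass jar, 52 mm across, 65 mm high, standing loose on the susan; a bystander. z up.
- lunchbox_mid (a point): Middle of the green plastic lunchbox, 110 x 150 x 60 mm with its lid standing upright (116 mm high) along its far side, loose on the bench beyond the susan and the cabinet; a bystander. z up.
Not all that is in view belongs to the job. Leave any yellow look-alike of the scoop alone.

How it is judged:
On the way, in this order (a step that is already met when the one before it is completed fails the run):
1. the scoop is lifted off the lazy susan (height (world z) of scoop_grip above 0.085 m), for 0.2 s.
2. the scoop's loop is on the empty hook (distance between scoop_loop and hook_free_hang below 0.016 m), for 0.2 s.
At the end, for the whole second after the job is handed in: The scoop hangs on the formerly empty hook: loop centre within 12 mm of the hanging point, handle within 0.2 rad of upright, cup below, square to the cabinet within 0.45 rad, at rest (under 0.05 m/s); the other two loops are within 16 mm of their hanging points (distance between scoop_loop and hook_free_hang below 0.012 m and angle between scoop_loop's own x axis and vertical below 0.2 rad and height (world z) of scoop_grip above 0.04 m and angle between the y axis of scoop_loop and the y axis of cabinet, either way round below 0.45 rad and linear speed of scoop below 0.05 m/s and distance between large_scoop_loop and hook_a_hang below 0.016 m and distance between small_scoop_loop and hook_b_hang below 0.016 m); the robot touches nothing.
It fails at once if a neighbouring scoop is dislodged from its hook (its loop more than 30 mm from where it hung) (distance of any of large_scoop_loop, small_scoop_loop from where it was at the start of the episode above 0.03 m).
It fails at once if the snack box, egg cup, jar or lunchbox is knocked over (angle between any of snack_box_mid, egg_cup_mid, jar_mid, lunchbox_mid's own z axis and vertical above 0.6 rad).
It also fails if it takes over 67 s, if anything falls off the work surface, if the arm or the gripper's body presses on something with over 40 N, if the wrist force passes 120 N, or if a joint passes its speed limit or range.

## Working session

There is one attempt and no reset: what is moved stays moved. The work goes in short steps, Python scripts to look and compute and a tool call to move; the robot and the scene stay as the last step left them, time stands still between calls to the robot, and variables do not carry over. Pictures are saved under pics/ and viewed, at most 10 in all, crops included, and the job is handed in when it is done.

Besides the shell and the picture viewer there is one more tool, called as name(argument=value, ...) on one line, values as JSON. drive_tool: Moves the arm, as the interface text tells. Its arguments: {"type":"object","properties":{"motion":{"type":"array","items":{"type":"object","properties":{"x":{"type":"number"},"y":{"type":"number"},"z":{"type":"number"},"rx":{"type":"number"},"ry":{"type":"number"},"rz":{"type":"number"},"jaw":{"type":"number"}}}},"grip_force":{"type":"number"}},"required":["motion"]}

```bash
mkdir -p pics
python3 - <<'E'
from rig import ctrl, optics
import cv2
s=ctrl.get_state();print(s['time'],s['position'],s['tool_rot'])
for n in ("scene","top","wrist"):
    c=optics.calibration(n);print(n,c)
    cv2.imwrite(f"pics/{n}0.png",optics.grab_frame(n))
E
```

```text
0.0 [ 0.16732481 -0.5756235   0.23161605] [ 9.90019892e-01  1.40924768e-01 -5.39297463e-05 -9.05956284e-04]
scene {'vertical_fov': 45.60238869886377, 'cx': 285.07872571801363, 'cy': 215.22684281278816, 'xyz': array([1.15934425, 0.82368703, 0.86753757]), 'rotation': array([ 0.34045376,  0.83284814, -0.40087977, -0.17248367])}
top {'vertical_fov': 42.293567059674274, 'cx': 278.04842549104933, 'cy': 208.3800025436972, 'xyz': array([0.20448863, 0.187012  , 1.54798839]), 'rotation': array([-0.69308267,  0.71330878, -0.07440196,  0.07274162])}
wrist {'vertical_fov': 68.78697471714676, 'cx': 280.50477654466266, 'cy': 208.40026254229235, 'xyz': array([ 0.24516384, -0.55337983,  0.38351209]), 'rotation': array([ 0.79138129, -0.59370789, -0.08787824,  0.11620674])}
```

View pics/scene0.png

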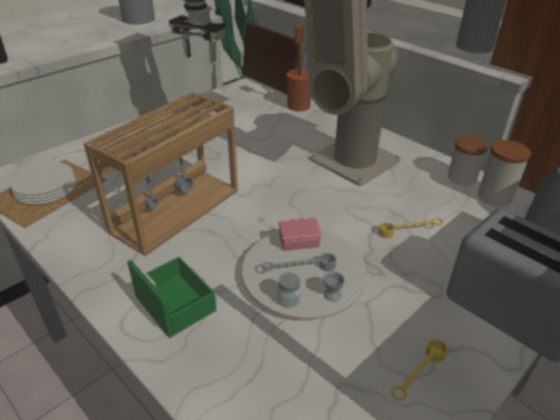

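View pics/top0.png

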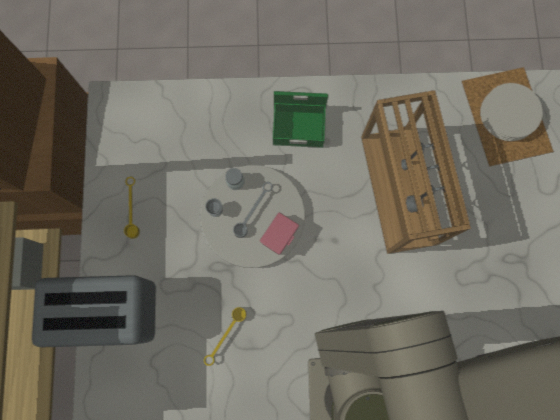

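The scene view shows the scoop on the susan (cup about (328,262), loop (263,268)). The cabinet is at the left, with two scoops hanging in it. In the top view the cup is at (241,230) and the loop at (275,188), with the cabinet at the right. Next I'll make enlarged crops.

```bash
cat > h.py <<'E'
import numpy as np, cv2
from scipy.spatial.transform import Rotation as R
from rig import ctrl, optics
def K(c): 
    f=210/np.tan(np.radians(c['vertical_fov']/2)); return f
def proj(n,P,c=None):
    c=c or optics.calibration(n); q=(np.atleast_2d(P)-c['xyz'])@R.from_quat(c['rotation']).as_matrix()
    return q[:,:2]/q[:,2:]*K(c)+[c['cx'],c['cy']]
def ray(n,uv,c=None):
    c=c or optics.calibration(n); d=np.array([(uv[0]-c['cx'])/K(c),(uv[1]-c['cy'])/K(c),1]); return c['xyz'],R.from_quat(c['rotation']).as_matrix()@d
def atz(n,uv,z,c=None):
    o,d=ray(n,uv,c); return o+d*(z-o[2])/d[2]
def tri(obs):
    A=np.zeros((3,3));b=np.zeros(3)
    for o,d in obs:
        d=d/np.linalg.norm(d);M=np.eye(3)-np.outer(d,d);A+=M;b+=M@o
    return np.linalg.solve(A,b)
def crop(im,u,v,w,h,k): return cv2.resize(im[v:v+h,u:u+w],None,fx=k,fy=k,interpolation=cv2.INTER_CUBIC)
E
python3 - <<'E'
from h import *
t=cv2.imread('pics/top0.png');s=cv2.imread('pics/scene0.png')
m=np.vstack([np.hstack([crop(t,200,155,120,90,3.333),crop(t,355,85,120,180,1)[:0] if 0 else crop(t,355,80,120,90,3.333)]),
 np.hstack([crop(s,230,210,160,120,2.5),crop(t,355,165,120,90,3.333)])])
m=cv2.convertScaleAbs(m,alpha=1.5)
cv2.imwrite('pics/m1.png',m);print(m.shape)
cv2.imwrite('pics/m2.png',cv2.convertScaleAbs(crop(s,85,90,160,160,3.75),alpha=1.6))
E
```

```text
(600, 800, 3)
```

View pics/m1.png

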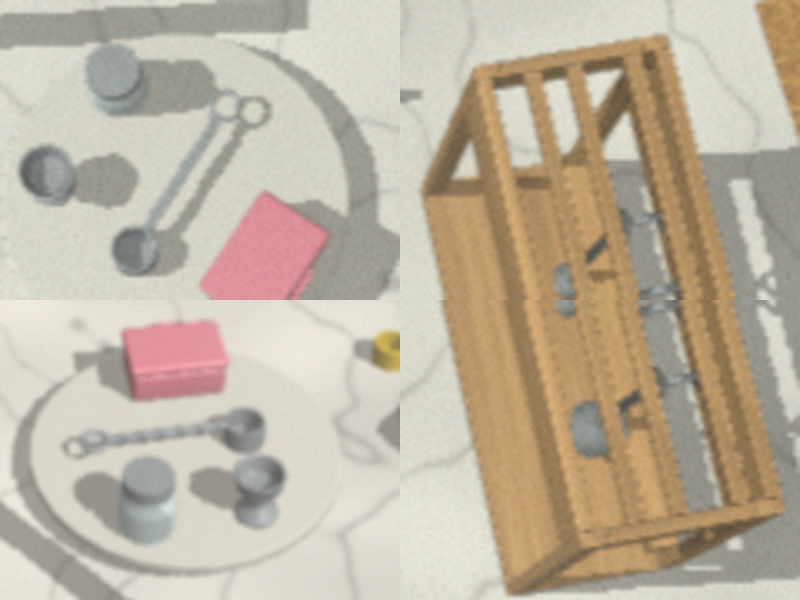

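View pics/m2.png

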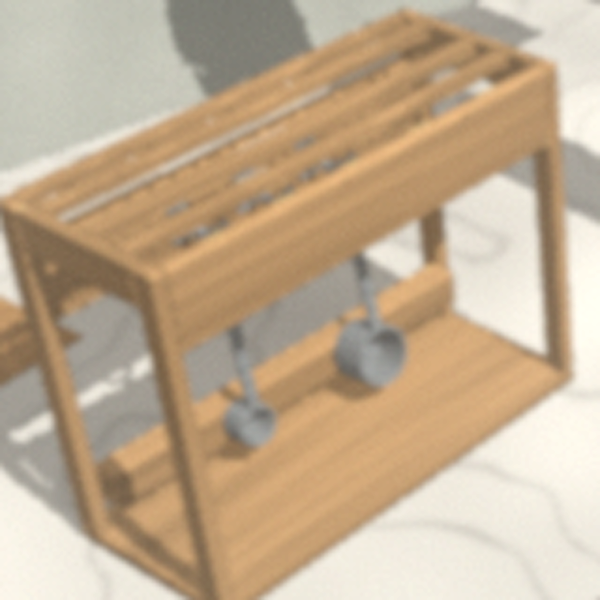

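Neighbours hang on the two outer hooks, so the free hook is the middle one. At 3.33x in the top crop, the three hooks are at (640,220), (660,295) and (675,380). The scoop cup rim is at (135,247) and the loop at (228,105). Next I fit the poses.

```bash
cat >> h.py <<'E'
def cabT(p): return R.from_euler('z',p[2]).as_matrix(), np.array([p[0],p[1],0])
def cab2w(p,P): M,t=cabT(p); return np.atleast_2d(P)@M.T+t
E
python3 - <<'E'
from h import *
from scipy.optimize import least_squares
F,B,N,O=-.075,.075,-.18,.18; H=.275
top=[((F,O,0),(362.5,137)),((F,N,0),(388,252.6)),((F,O,H),(377.5,100.4)),((B,O,H),(434.5,91.4)),((B,N,H),(469.9,228)),((F,N,H),(409,238.5))]
sc=[((F,O,H),(126.3,163.3)),((F,N,H),(233,107.3)),((B,O,H),(86.3,144.7)),((B,N,H),(193,93.2)),((F,O,0),(145,250)),((F,N,0),(237.5,190))]
ct,cs=optics.calibration('top'),optics.calibration('scene')
res=lambda p:np.r_[(proj('top',cab2w(p,[a for a,_ in top]),ct)-[b for _,b in top]).ravel(),(proj('scene',cab2w(p,[a for a,_ in sc]),cs)-[b for _,b in sc]).ravel()]
r=least_squares(res,[.5,-.2,-1.5],loss='soft_l1');p=r.x
print(p,res(p).round(1).reshape(-1,2).tolist())
for y in(-.058,0,.058):
    print(y,'seat',cab2w(p,[.029,y,.205]).round(3),proj('top',cab2w(p,[[.029,y,.205],[.013,y,.223]]),ct).round(1).tolist())
cup=atz('top',(240.5,229.1),.056);loop=atz('top',(268.4,186.5),.054)
d=loop-cup;print('cup',cup,'loop',loop,np.linalg.norm(d),np.arctan2(d[1],d[0]));print('scene px',proj('scene',[cup,loop],cs))
# others
for n,uv,z in(('jar',(200+115/3.333,155+60/3.33),.095),('egg',(200+48/3.33,155+170/3.33),.082),):print(n,atz('top',uv,z))
for uv in((265,192),(328,237),(290,325),(200,285)):print('box',atz('top',(200+uv[0]/3.333,155+uv[1]/3.333),.076))
E
```

```text
[ 0.57887175 -0.17623305 -1.4186008 ] [[-2.0, -0.7], [-1.0, 1.3], [-0.8, -1.1], [0.6, -2.1], [1.3, 0.2], [0.7, 0.9], [-0.7, -0.0], [1.0, -1.8], [-3.1, -2.6], [0.2, -2.6], [0.6, 5.7], [1.0, 0.2]]
-0.058 seat [[ 0.526 -0.214  0.205]] [[432.1, 189.7], [427.8, 189.0]]
0 seat [[ 0.583 -0.205  0.205]] [[426.7, 168.1], [422.4, 167.2]]
0.058 seat [[ 0.641 -0.196  0.205]] [[421.4, 146.9], [417.1, 145.7]]
cup [0.4640496  0.28519439 0.056     ] loop [0.58465779 0.20444196 0.054     ] 0.14515953918579894 -0.5899916409556596
scene px [[327.6461977  256.62740213]
 [267.43191864 264.7749794 ]]
jar [0.61548018 0.29698735 0.095     ]
egg [0.52616843 0.35459596 0.082     ]
box [0.50373379 0.17532727 0.076     ]
box [0.46433177 0.12443546 0.076     ]
box [0.39225282 0.15814504 0.076     ]
box [0.42737052 0.23096328 0.076     ]
```

drive_tool(motion=[{"z": -40},{"z": -80},{"z": -120},{"x": 20,"y": -25,"z": -160},{"x": 40,"y": -50,"z": -170},{"x": 65,"y": -80,"z": -170},{"x": 90,"y": -110,"z": -170},{"x": 115,"y": -140,"z": -170},{"x": 140,"y": -170,"z": -170},{"x": 165,"y": -200,"z": -170},{"x": 190,"y": -230,"z": -170},{"x": 215,"y": -262,"z": -170}])

```text
schema error: expected keys x, y, z, rx, ry, rz, jaw
```

```bash
cat >> h.py <<'E'
import json
def log():
    s=ctrl.get_state(); d=dict(t=float(s['time']),j=list(map(float,s['joints'])),p=list(map(float,s['position'])),q=list(map(float,s['tool_rot'])))
    open('log.jsonl','a').write(json.dumps(d)+'\n'); return s
E
python3 - <<'E'
from h import *
s=log();print(s['time'],s['joints'],s['position'],s['tool_rot'])
E
```

```text
0.15 [-1.37338956e+00  1.30999792e-01  1.48902416e+00 -1.37904577e-05
  1.52299326e+00 -8.54167538e-02] [ 0.16736597 -0.57575144  0.2318239 ] [ 9.90017710e-01  1.40941219e-01 -4.67396420e-05 -7.10778835e-04]
```

drive_tool(motion=[{"x": 0,"y": 0,"z": -40,"rx": 0,"ry": 0,"rz": 0,"jaw": 45},{"x": 0,"y": 0,"z": -80,"rx": 0,"ry": 0,"rz": 0,"jaw": 45},{"x": 5,"y": -10,"z": -120,"rx": 0,"ry": 0.05,"rz": 0,"jaw": 45},{"x": 20,"y": -25,"z": -150,"rx": 0,"ry": 0.1,"rz": 0,"jaw": 45},{"x": 40,"y": -50,"z": -170,"rx": 0,"ry": 0.15,"rz": 0,"jaw": 45},{"x": 65,"y": -80,"z": -170,"rx": 0,"ry": 0.2,"rz": 0,"jaw": 45},{"x": 90,"y": -110,"z": -170,"rx": 0,"ry": 0.2,"rz": 0,"jaw": 45},{"x": 115,"y": -140,"z": -170,"rx": 0,"ry": 0.2,"rz": 0,"jaw": 45},{"x": 140,"y": -170,"z": -170,"rx": 0,"ry": 0.2,"rz": 0,"jaw": 45},{"x": 165,"y": -200,"z": -170,"rx": 0,"ry": 0.2,"rz": 0,"jaw": 45},{"x": 190,"y": -230,"z": -170,"rx": 0,"ry": 0.2,"rz": 0,"jaw": 45},{"x": 215,"y": -262,"z": -170,"rx": 0,"ry": 0.2,"rz": 0,"jaw": 45}])

```text
time: 1.15
position: [0.301, -0.263, 0.4023]
tool_rot: [0.985, 0.14, 0.099, -0.014]
force: [0.5, -0.4, 0.7]
gripper_width: 0.484
gripper_force: 0.0
```

Run:
```python
from h import *
from scipy.optimize import least_squares
s=log();print(s['time'],s['joints'],s['position'],s['tool_rot'])
L=[json.loads(l) for l in open('log.jsonl')]
E=lambda a,t:R.from_euler(a,t)
def fk(j,k):
    d1,a1,l2,l3,D,off,e3,d6=k
    r=E('z',j[0]);p=np.array([0,0,d1])+r.apply([a1,off,0])
    r=r*E('y',j[1]);p=p+r.apply([0,0,l2])
    r=r*E('y',j[2]);p=p+r.apply([e3,0,l3])
    r=r*E('z',j[3])*E('y',j[4]);p=p+r.apply([0,d6,D])
    return p,r*E('z',j[5]+np.pi/2)
for l in L:
    p,r=fk(l['j'],[.2,0,.5,.5,.2,0,0,0]);print((r.inv()*R.from_quat(l['q'])).as_rotvec())
```

```text
1.15 [-1.02565741 -0.51493798  1.75922592  0.20049808  1.83945707  0.32222711] [ 0.30096642 -0.2629599   0.40228695] [ 0.98512815  0.13978348  0.09891606 -0.01409648]
[-6.58601998e-17  2.09359440e-16 -1.52240937e-19]
[-2.77555756e-17  1.38777878e-16  5.29090660e-17]
```

```bash
cat >> h.py <<'E'
def rel(p,r):
    "shift (mm) and turn of the tool to a world pose p, r"
    s=ctrl.get_state(); r0=R.from_quat(s['tool_rot'])
    return (r0.inv().apply(np.array(p)-s['position'])*1000).round(1),(r0.inv()*r).as_rotvec().round(3)
def down(yaw,tilt=0):
    "tool pointing down, tool x at yaw; tilt>0 leans tool z towards -x"
    return R.from_euler('z',yaw)*R.from_euler('x',np.pi)*R.from_euler('y',-tilt)
E
python3 - <<'E'
from h import *
print(down(0,.3).apply([0,0,1]),rel([.43,.17,.36],down(1.0)))
E
```

```text
[-2.95520207e-01 -1.16994977e-16 -9.55336489e-01] (array([ 231.1, -380. ,   90.1]), array([ 0.072, -0.192, -0.716]))
```

drive_tool(motion=[{"x": 21,"y": -35,"z": 8,"rx": 0,"ry": 0,"rz": 0,"jaw": 45},{"x": 42,"y": -70,"z": 16,"rx": 0,"ry": 0,"rz": 0,"jaw": 45},{"x": 63,"y": -104,"z": 24,"rx": 0,"ry": 0,"rz": 0,"jaw": 45},{"x": 84,"y": -138,"z": 32,"rx": 0,"ry": 0,"rz": 0,"jaw": 45},{"x": 105,"y": -172,"z": 40,"rx": 0.05,"ry": 0,"rz": 0,"jaw": 45},{"x": 126,"y": -207,"z": 49,"rx": 0.1,"ry": 0,"rz": 0,"jaw": 45},{"x": 147,"y": -242,"z": 57,"rx": 0.15,"ry": 0,"rz": 0,"jaw": 45},{"x": 168,"y": -276,"z": 65,"rx": 0.2,"ry": 0,"rz": 0,"jaw": 45},{"x": 189,"y": -311,"z": 73,"rx": 0.2,"ry": 0,"rz": 0,"jaw": 45},{"x": 210,"y": -345,"z": 82,"rx": 0.2,"ry": 0,"rz": 0,"jaw": 45},{"x": 231,"y": -380,"z": 90,"rx": 0.2,"ry": 0,"rz": 0,"jaw": 45}])

```text
time: 2.07
position: [0.4294, 0.1704, 0.3598]
tool_rot: [0.979, 0.149, 0.084, -0.112]
force: [-0.3, -0.6, -0.3]
gripper_width: 0.485
gripper_force: 0.0
```

```bash
cat > kin.py <<'E'
from h import *
from scipy.optimize import least_squares
E=lambda a,t:R.from_euler(a,t)
def fk(j,k):
    d1,a1,l2,l3,D,off,e3=k
    r=E('z',j[0]);p=np.array([0,0,d1])+r.apply([a1,off,0])
    r=r*E('y',j[1]);p=p+r.apply([0,0,l2])
    r=r*E('y',j[2]);p=p+r.apply([e3,0,l3])
    r=r*E('z',j[3])*E('y',j[4]);p=p+r.apply([0,0,D])
    return p,r*E('z',j[5]+np.pi/2)
lo=np.array([-2.96,-.89,.02,-1.34,0,-2.66]);hi=np.array([2.96,2.26,2.5,4.48,2.73,2.66])
def fit():
    L=[json.loads(l) for l in open('log.jsonl')]
    f=lambda k:np.concatenate([fk(l['j'],k)[0]-l['p'] for l in L]+[.001*(k-np.array([.2,0,.5,.5,.2,.05,0]))])
    s=least_squares(f,[.2,0,.5,.5,.2,.05,0]);return s.x,s.fun
def ik(k,p,r,j0):
    def f(j):
        q,s=fk(j,k);return np.r_[(q-p)*5,(s.inv()*r).as_rotvec()]
    s=least_squares(f,np.clip(j0,lo+1e-3,hi-1e-3),bounds=(lo,hi));return s.x,np.abs(s.fun).max()
E
python3 - <<'E'
from kin import *
s=log();print(s['time'],s['joints'],s['position'],s['tool_rot'])
k,e=fit();print(k.round(4),np.abs(e).max())
E
```

```text
2.0667 [ 0.07840488 -0.46853634  1.81786146  0.23669489  1.63509797  1.38079757] [0.42937646 0.17040547 0.35977814] [ 0.97878977  0.14911566  0.08435098 -0.11233886]
[0.3181 0.     0.3691 0.5534 0.3634 0.0512 0.0616] 0.00016344714358770623
```

```bash
cat >> kin.py <<'E'
CAB=np.array([.57887,-.17623,-1.4186]); GOFF=.002  # TCP beyond handle centre along tool z
def toolpose(grip,Rs,a,sg):
    "grip point, scoop rotation -> TCP pose"
    M=np.column_stack([[sg*np.cos(a),0,-sg*np.sin(a)],[0,-sg,0],[-np.sin(a),0,-np.cos(a)]])
    r=Rs*R.from_matrix(M); return np.array(grip)+r.apply([0,0,GOFF]),r
def hangpose(x,z,th,a,sg,y=0,cab=None):
    cab=CAB if cab is None else cab
    Rc=E('z',cab[2]); X=np.array([np.sin(th),0,np.cos(th)]);Z=np.array([-np.cos(th),0,np.sin(th)])
    Rs=Rc*R.from_matrix(np.column_stack([X,np.cross(Z,X),Z]))
    loop=cab2w(cab,[x/1000,y/1000,z/1000])[0]
    return toolpose(loop-Rs.apply([.11,0,0]),Rs,a,sg)
PATH=[(-140,188,.5),(-40,188,.45),(-15,215,.45),(2,235,.4),(16,220,.4),(27,207,.3),(28,204,.12),(28.5,199,.11)]
E
python3 - <<'E'
from kin import *
k,_=fit(); rng=np.random.default_rng(0)
Rs=E('z',-.59); grip=[.493,.2655,.054]
for sg in(1,-1):
  for a in(.2,):
    P=[toolpose(grip,Rs,a,sg)]+[hangpose(*w,a,sg) for w in PATH]
    sols=[]
    for t in range(25):
        j0=rng.uniform(lo,hi); j,e=ik(k,*P[0],j0)
        if e>1e-3: continue
        # dedupe
        if any(np.abs(j-s).max()<.05 for s in sols): continue
        sols.append(j)
    print('sg',sg,'grasp',[s.round(2).tolist() for s in sols])
    for w,p in zip(PATH,P[1:]):
        S=[]
        for t in range(16):
            j,e=ik(k,*p,rng.uniform(lo,hi))
            if e<1e-3 and not any(np.abs(j-s).max()<.05 for s in S): S.append(j)
        print(w,p[0].round(3),[s.round(2).tolist() for s in S])
E
```

```text
sg 1 grasp [[0.3, 0.29, 1.67, 0.16, 1.32, 2.41]]
(-140, 188, 0.5) [0.55  0.013 0.09 ] [[0.43, 0.38, 1.73, -0.84, 1.42, -2.56]]
(-40, 188, 0.45) [ 0.566 -0.091  0.088] [[0.27, 0.35, 1.8, -0.96, 1.31, -2.6]]
(-15, 215, 0.45) [ 0.57  -0.116  0.115] []
(2, 235, 0.4) [ 0.573 -0.137  0.133] []
(16, 220, 0.4) [ 0.575 -0.151  0.118] [[0.17, 0.31, 1.83, -1.04, 1.28, -2.65]]
(27, 207, 0.3) [ 0.578 -0.173  0.101] [[0.17, 0.4, 1.82, -1.15, 1.29, -2.55]]
(28, 204, 0.12) [ 0.581 -0.193  0.094] [[0.18, 0.54, 1.79, -1.32, 1.37, -2.4]]
(28.5, 199, 0.11) [ 0.582 -0.194  0.089] [[0.18, 0.56, 1.79, -1.33, 1.37, -2.39]]
sg -1 grasp [[0.3, 0.29, 1.67, 0.16, 1.32, -0.73]]
(-140, 188, 0.5) [0.55  0.013 0.09 ] [[0.43, 0.38, 1.73, -0.84, 1.42, 0.58]]
(-40, 188, 0.45) [ 0.566 -0.091  0.088] [[0.27, 0.35, 1.8, -0.96, 1.31, 0.54]]
(-15, 215, 0.45) [ 0.57  -0.116  0.115] [[0.22, 0.29, 1.82, -0.97, 1.3, 0.48]]
(2, 235, 0.4) [ 0.573 -0.137  0.133] [[0.2, 0.28, 1.82, -1.02, 1.31, 0.48]]
(16, 220, 0.4) [ 0.575 -0.151  0.118] [[0.17, 0.31, 1.83, -1.04, 1.28, 0.49]]
(27, 207, 0.3) [ 0.578 -0.173  0.101] [[0.17, 0.4, 1.82, -1.15, 1.29, 0.59]]
(28, 204, 0.12) [ 0.581 -0.193  0.094] [[0.18, 0.54, 1.79, -1.32, 1.37, 0.74]]
(28.5, 199, 0.11) [ 0.582 -0.194  0.089] [[0.18, 0.56, 1.79, -1.33, 1.37, 0.76]]
```

```bash
cat >> kin.py <<'E'
GX=.004
_tp=toolpose
def toolpose(grip,Rs,a,sg): return _tp(np.array(grip)+Rs.apply([GX,0,0]),Rs,a,sg)
E
python3 - <<'E'
from kin import *
k,_=fit()
p,r=toolpose([.493,.2655,.054],E('z',-.59),.3,-1)
pp=p-r.apply([0,0,.10]);print(pp,rel(pp,r))
j=ctrl.get_state()['joints']
for n,q in(('pre',pp),('grasp',p)): j,e=ik(k,q,r,j);print(n,j.round(2),e)
E
```

```text
[0.52038862 0.2471618  0.14762298] (array([ 64.5,  -1.8, 234.6]), array([ 0.449, -0.165, -2.173]))
pre [ 0.22  0.3   1.49  0.22  1.57 -0.79] 1.737915367172604e-11
grasp [ 0.25  0.35  1.6   0.23  1.39 -0.79] 4.0813948054552185e-10
```

drive_tool(motion=[{"x": 30,"y": 0,"z": 60,"rx": 0.449,"ry": -0.165,"rz": -2.173,"jaw": 45},{"x": 40,"y": 0,"z": 80,"rx": 0.449,"ry": -0.165,"rz": -2.173,"jaw": 45},{"x": 50,"y": 0,"z": 100,"rx": 0.449,"ry": -0.165,"rz": -2.173,"jaw": 45},{"x": 64,"y": -2,"z": 120,"rx": 0.449,"ry": -0.165,"rz": -2.173,"jaw": 45},{"x": 64,"y": -2,"z": 120,"rx": 0.449,"ry": -0.165,"rz": -2.173,"jaw": 45},{"x": 64,"y": -2,"z": 120,"rx": 0.449,"ry": -0.165,"rz": -2.173,"jaw": 45},{"x": 64,"y": -2,"z": 120,"rx": 0.449,"ry": -0.165,"rz": -2.173,"jaw": 45},{"x": 64,"y": -2,"z": 140,"rx": 0.449,"ry": -0.165,"rz": -2.173,"jaw": 45},{"x": 64,"y": -2,"z": 160,"rx": 0.449,"ry": -0.165,"rz": -2.173,"jaw": 45},{"x": 64,"y": -2,"z": 180,"rx": 0.449,"ry": -0.165,"rz": -2.173,"jaw": 45},{"x": 64,"y": -2,"z": 205,"rx": 0.449,"ry": -0.165,"rz": -2.173,"jaw": 45},{"x": 64,"y": -2,"z": 234,"rx": 0.449,"ry": -0.165,"rz": -2.173,"jaw": 45}])

```text
time: 3.07
position: [0.5205, 0.2452, 0.1484]
tool_rot: [0.603, 0.78, 0.067, -0.153]
force: [0.3, -0.0, 0.5]
gripper_width: 0.482
gripper_force: 0.0
```

Run:
```python
from kin import *
s=log();print(s['time'],s['joints'],s['position'])
p,r=toolpose([.493,.2655,.054],E('z',-.59),.3,-1)
print(rel(p-r.apply([0,0,.10]),r))
```

```text
3.0667 [ 0.15208121  0.18664     1.61980371  0.31635449  1.45861958 -0.15748742] [0.52048975 0.24524482 0.14842614]
(array([1.5, 0.5, 1.3]), array([ 0.147, -0.053, -0.702]))
```

drive_tool(motion=[{"x": 1.5,"y": 0.5,"z": 1,"rx": 0.147,"ry": -0.053,"rz": -0.702,"jaw": 45},{"x": 1.5,"y": 0.5,"z": 1,"rx": 0.147,"ry": -0.053,"rz": -0.702,"jaw": 45},{"x": 1.5,"y": 0.5,"z": 1,"rx": 0.147,"ry": -0.053,"rz": -0.702,"jaw": 45},{"x": 1.5,"y": 0.5,"z": 1,"rx": 0.147,"ry": -0.053,"rz": -0.702,"jaw": 45},{"x": 1.5,"y": 0.5,"z": 1,"rx": 0.147,"ry": -0.053,"rz": -0.702,"jaw": 45},{"x": 1.5,"y": 0.5,"z": 1,"rx": 0.147,"ry": -0.053,"rz": -0.702,"jaw": 45},{"x": 1.5,"y": 0.5,"z": 1,"rx": 0.147,"ry": -0.053,"rz": -0.702,"jaw": 45}])

```text
time: 3.65
position: [0.5196, 0.2475, 0.1477]
tool_rot: [0.288, 0.946, 0.043, -0.144]
force: [0.2, 0.6, 0.2]
gripper_width: 0.482
gripper_force: 0.0
```

Run:
```python
from kin import *
s=log();k,e=fit();print(s['time'],k,np.abs(e).max())
c=optics.calibration('wrist');im=optics.grab_frame('wrist');cv2.imwrite('pics/w1.png',im)
json.dump({a:np.array(b).tolist() for a,b in c.items()},open('w1.json','w'))
r=R.from_quat(s['tool_rot']);print('cam in tool',r.inv().apply(c['xyz']-s['position']),(r.inv()*R.from_quat(c['rotation'])).as_euler('xyz',degrees=True))
d=np.array([np.cos(-.59),np.sin(-.59)]);cup=np.array([.464,.285])
for t in(0,.035,.145): print(t,proj('wrist',[*(cup+d*t),.055],c).round(0))
p,r=toolpose([.493,.2655,.054],E('z',-.59),.3,-1);print(rel(p,r))
```

```text
3.65 [3.18097258e-01 3.37955688e-07 3.69098652e-01 5.53399507e-01
 3.63454224e-01 5.12005266e-02 6.15986653e-02] 0.00016345422355217666
cam in tool [ 8.05303300e-02  1.44559181e-04 -1.51880251e-01] [-1.68685647e+01  7.87539373e-03  8.99593986e+01]
0 [[281. 169.]]
0.035 [[281. 210.]]
0.145 [[281. 340.]]
(array([-1. ,  0.3, 99.9]), array([-0.001, -0.002, -0.007]))
```

View pics/w1.png

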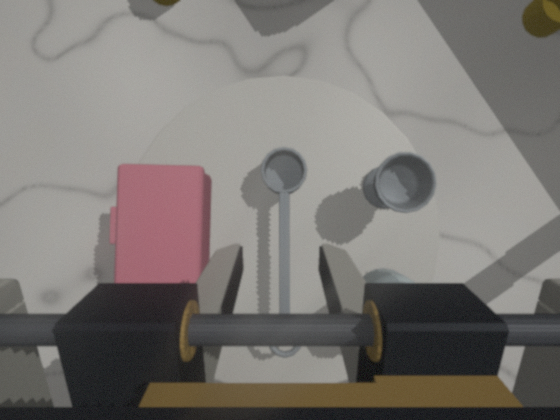

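The wrist view shows the cup at (284,170), the loop at (285,345) and the handle about 3 px right of the jaw centre, so I shift +2 mm in tool y. The snack box and egg cup are clear.

drive_tool(motion=[{"x": -1,"y": 2,"z": 30,"rx": 0,"ry": 0,"rz": -0.003,"jaw": 40},{"x": -1,"y": 2,"z": 60,"rx": 0,"ry": 0,"rz": -0.003,"jaw": 40},{"x": -1,"y": 2,"z": 85,"rx": 0,"ry": 0,"rz": -0.003,"jaw": 40},{"x": -1,"y": 2,"z": 100,"rx": 0,"ry": 0,"rz": -0.003,"jaw": 40},{"x": -1,"y": 2,"z": 100,"rx": 0,"ry": 0,"rz": -0.003,"jaw": 25},{"x": -1,"y": 2,"z": 100,"rx": 0,"ry": 0,"rz": -0.003,"jaw": 15},{"x": -1,"y": 2,"z": 100,"rx": 0,"ry": 0,"rz": -0.003,"jaw": 0},{"x": -1,"y": 2,"z": 100,"rx": 0,"ry": 0,"rz": -0.003,"jaw": 0},{"x": -1,"y": 2,"z": 100,"rx": 0,"ry": 0,"rz": -0.003,"jaw": 0},{"x": -1,"y": 2,"z": 100,"rx": 0,"ry": 0,"rz": -0.003,"jaw": 0},{"x": -1,"y": 2,"z": 100,"rx": 0,"ry": 0,"rz": -0.003,"jaw": 0}], grip_force=40)

```text
time: 4.62
position: [0.4984, 0.2647, 0.0537]
tool_rot: [0.289, 0.946, 0.044, -0.143]
force: [2.1, -1.4, 4.3]
gripper_width: 0.087
gripper_force: 40.0
```

Run:
```python
from kin import *
k,_=fit();s=log();j=s['joints'];r0=R.from_quat(s['tool_rot'])
print('lift',rel(s['position']+[0,0,.19],r0)); P1=s['position']+[0,0,.19]
p,r=hangpose(-170,200,.55,.3,-1)
print(r0.inv().apply(p-P1)*1000,(r0.inv()*r).as_rotvec(),p)
from scipy.spatial.transform import Slerp
S=Slerp([0,1],R.concatenate([r0,r]))
for t in np.linspace(0,1,6):
    q=P1+(p-P1)*t;j,e=ik(k,q,S(t),j);print(t,q.round(3),j.round(2),round(e,4),'z of loop',(q+(S(t)).apply(r0.inv().apply(E('z',-.59).apply([.106,0,0]))))[:].round(3))
for w in [(-170,200,.55),(-140,188,.5),(-40,188,.4),(-15,215,.35),(2,235,.3),(16,220,.3),(27,207,.2),(28,204,.12),(28.5,199,.11)]:
    p,r=hangpose(*w,.3,-1);j,e=ik(k,p,r,j);print(w,p.round(3),j.round(2),round(e,4))
```

```text
lift (array([  56.1,    0.2, -181.5]), array([0., 0., 0.]))
[-194.0408044  -156.01833853   81.83087746] [ 0.18080147 -0.9600988   0.84122625] [0.54489662 0.04526457 0.10812984]
0.0 [0.498 0.265 0.244] [ 0.25  0.19  1.43  0.23  1.72 -0.71] 0.0 z of loop [0.586 0.206 0.244]
0.2 [0.508 0.221 0.217] [ 0.28  0.12  1.54  0.05  1.6  -0.54] 0.0 z of loop [0.585 0.151 0.237]
0.4 [0.517 0.177 0.189] [ 0.32  0.08  1.63 -0.13  1.5  -0.32] 0.0 z of loop [0.58  0.102 0.231]
0.6000000000000001 [0.526 0.133 0.162] [ 0.37  0.1   1.69 -0.33  1.43 -0.07] 0.0 z of loop [0.572 0.059 0.223]
0.8 [0.536 0.089 0.135] [ 0.4   0.16  1.73 -0.52  1.4   0.2 ] 0.0 z of loop [0.563 0.022 0.213]
1.0 [0.545 0.045 0.108] [ 0.42  0.29  1.72 -0.7   1.41  0.48] 0.0 z of loop [ 0.554 -0.009  0.198]
(-170, 200, 0.55) [0.545 0.045 0.108] [ 0.42  0.29  1.72 -0.7   1.41  0.48] 0.0
(-140, 188, 0.5) [0.55  0.011 0.094] [ 0.38  0.31  1.75 -0.76  1.37  0.5 ] 0.0
(-40, 188, 0.4) [ 0.567 -0.097  0.089] [ 0.23  0.32  1.81 -0.92  1.28  0.49] 0.0
(-15, 215, 0.35) [ 0.571 -0.127  0.114] [ 0.2   0.29  1.82 -0.98  1.29  0.47] 0.0
(2, 235, 0.3) [ 0.575 -0.149  0.133] [ 0.18  0.28  1.82 -1.03  1.3   0.47] 0.0
(16, 220, 0.3) [ 0.577 -0.163  0.118] [ 0.15  0.3   1.83 -1.05  1.27  0.48] 0.0
(27, 207, 0.2) [ 0.58  -0.184  0.102] [ 0.15  0.39  1.83 -1.16  1.27  0.58] 0.0
(28, 204, 0.12) [ 0.581 -0.193  0.098] [ 0.16  0.45  1.82 -1.24  1.31  0.66] 0.0
(28.5, 199, 0.11) [ 0.582 -0.195  0.093] [ 0.15  0.47  1.81 -1.25  1.31  0.67] 0.0
```

drive_tool(motion=[{"x": 6,"y": 0,"z": -18,"rx": 0,"ry": 0,"rz": 0,"jaw": 0},{"x": 12,"y": 0,"z": -40,"rx": 0,"ry": 0,"rz": 0,"jaw": 0},{"x": 22,"y": 0,"z": -70,"rx": 0,"ry": 0,"rz": 0,"jaw": 0},{"x": 32,"y": 0,"z": -102,"rx": 0,"ry": 0,"rz": 0,"jaw": 0},{"x": 42,"y": 0,"z": -136,"rx": 0,"ry": 0,"rz": 0,"jaw": 0},{"x": 51,"y": 0,"z": -165,"rx": 0,"ry": 0,"rz": 0,"jaw": 0},{"x": 56,"y": 0,"z": -181,"rx": 0,"ry": 0,"rz": 0,"jaw": 0},{"x": 56,"y": 0,"z": -181,"rx": 0,"ry": 0,"rz": 0,"jaw": 0}], grip_force=40)

```text
time: 5.28
position: [0.4994, 0.2653, 0.2473]
tool_rot: [0.288, 0.946, 0.046, -0.14]
force: [0.2, 0.3, -0.1]
gripper_width: 0.089
gripper_force: 40.0
```

Run:
```python
from kin import *
s=log();print(s['time'],s['gripper_width'])
p,r=hangpose(-190,225,.55,.3,-1);print(p,rel(p,r))
```

```text
5.2833 0.08906925197391154
[0.54186443 0.06503338 0.13312984] (array([-173.8, -143.1,   65.6]), array([ 0.187, -0.959,  0.841]))
```

drive_tool(motion=[{"x": -15,"y": -13,"z": 0,"rx": 0.016,"ry": -0.08,"rz": 0.07,"jaw": 0},{"x": -30,"y": -26,"z": 4,"rx": 0.032,"ry": -0.16,"rz": 0.14,"jaw": 0},{"x": -46,"y": -39,"z": 10,"rx": 0.05,"ry": -0.24,"rz": 0.21,"jaw": 0},{"x": -62,"y": -52,"z": 15,"rx": 0.065,"ry": -0.32,"rz": 0.28,"jaw": 0},{"x": -78,"y": -65,"z": 20,"rx": 0.08,"ry": -0.4,"rz": 0.35,"jaw": 0},{"x": -94,"y": -78,"z": 26,"rx": 0.095,"ry": -0.48,"rz": 0.42,"jaw": 0},{"x": -110,"y": -91,"z": 32,"rx": 0.11,"ry": -0.56,"rz": 0.49,"jaw": 0},{"x": -126,"y": -104,"z": 40,"rx": 0.125,"ry": -0.64,"rz": 0.56,"jaw": 0},{"x": -142,"y": -117,"z": 48,"rx": 0.14,"ry": -0.72,"rz": 0.63,"jaw": 0},{"x": -158,"y": -130,"z": 57,"rx": 0.155,"ry": -0.8,"rz": 0.7,"jaw": 0},{"x": -168,"y": -138,"z": 62,"rx": 0.172,"ry": -0.88,"rz": 0.77,"jaw": 0},{"x": -174,"y": -143,"z": 66,"rx": 0.187,"ry": -0.959,"rz": 0.841,"jaw": 0}])

```text
time: 6.28
position: [0.5377, 0.0625, 0.1252]
tool_rot: [0.609, 0.709, -0.235, 0.267]
force: [-0.3, -0.2, -0.3]
gripper_width: 0.089
gripper_force: 40.0
```

Run:
```python
from kin import *
s=log();print(s['time'],s['gripper_width'])
p,r=hangpose(-190,225,.55,.3,-1);print(rel(p,r))
p,r=hangpose(-150,188,.5,.3,-1);print('next',rel(p,r))
c=optics.calibration('wrist');cv2.imwrite('pics/w2.png',optics.grab_frame('wrist'))
for n,P in(('tip',(.013,0,.223)),('seat',(.029,0,.205)),('tipA',(.013,-.058,.223)),('tipB',(.013,.058,.223)),('boardbot',(-.075,0,.215))):print(n,proj('wrist',cab2w(CAB,P),c).round(0))
loopP=cab2w(CAB,(-.19,0,.225));print('loop',proj('wrist',loopP,c).round(0))
```

```text
6.2833 0.08895658885267692
(array([-3.9,  4.4, -7.2]), array([-0.009,  0.006,  0.004]))
next (array([-11. ,   4.9,  52.1]), array([-0.009, -0.044,  0.004]))
tip [[284. 437.]]
seat [[284. 417.]]
tipA [[231. 437.]]
tipB [[337. 438.]]
boardbot [[285. 438.]]
loop [[287. 486.]]
```

View pics/w2.png

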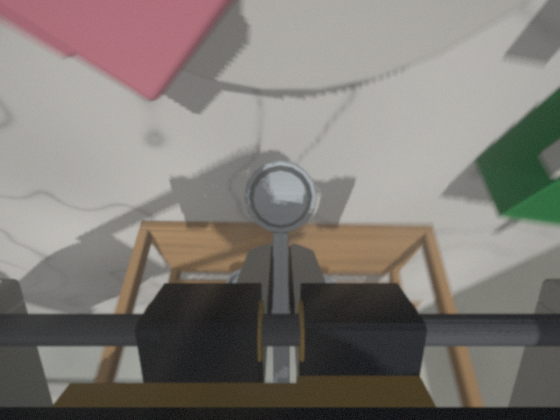

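The wrist view has the cup rim centred at (281,197) with the handle vertical in the grip. The cabinet's front-bottom corners are at about (145,222) and (437,225). I'll use these to refine the cabinet pose and the in-hand pose.

Run:
```python
from kin import *
c=optics.calibration('wrist');s=ctrl.get_state()
for P in((-.075,.18,0),(-.075,-.18,0),(-.075,.18,.012),(-.075,-.18,.012),(-.075,.18,.215),(-.075,-.18,.215)):print(P,proj('wrist',cab2w(CAB,P),c).round(1))
# in-hand scoop: scoop rot in tool for a=.3,sg=-1
a=.3;M=np.column_stack([[-np.cos(a),0,np.sin(a)],[0,1,0],[-np.sin(a),0,-np.cos(a)]])
rt=R.from_quat(s['tool_rot']);
for da in(-.1,0,.1):
    Rs=rt*R.from_matrix(M).inv()*E('y',da);g=s['position']-rt.apply([0,0,GOFF])
    print(da,'cup rim',proj('wrist',g+Rs.apply([-.039,0,.002]),c).round(1),'rim edges',proj('wrist',[g+Rs.apply([-.019,0,.002]),g+Rs.apply([-.059,0,.002])],c).round(1).tolist())
im=cv2.imread('pics/w2.png')
cv2.imwrite('pics/w2c.png',cv2.convertScaleAbs(np.vstack([np.hstack([crop(im,95,185,133,100,3),crop(im,380,185,133,100,3)]),np.hstack([crop(im,215,150,133,100,3),crop(im,215,225,133,100,3)])]),alpha=1.5))
```

```text
(-0.075, 0.18, 0) [[435.6 222.1]]
(-0.075, -0.18, 0) [[140.9 220.3]]
(-0.075, 0.18, 0.012) [[438.1 230.9]]
(-0.075, -0.18, 0.012) [[138.4 229. ]]
(-0.075, 0.18, 0.215) [[499.  443.7]]
(-0.075, -0.18, 0.215) [[ 79.8 437.9]]
-0.1 cup rim [[279.8 199.4]] rim edges [[279.8, 235.8], [279.8, 163.9]]
0 cup rim [[279.8 199.1]] rim edges [[279.8, 236.3], [279.7, 162.0]]
0.1 cup rim [[279.8 199.6]] rim edges [[279.8, 237.2], [279.7, 161.2]]
```

View pics/w2c.png

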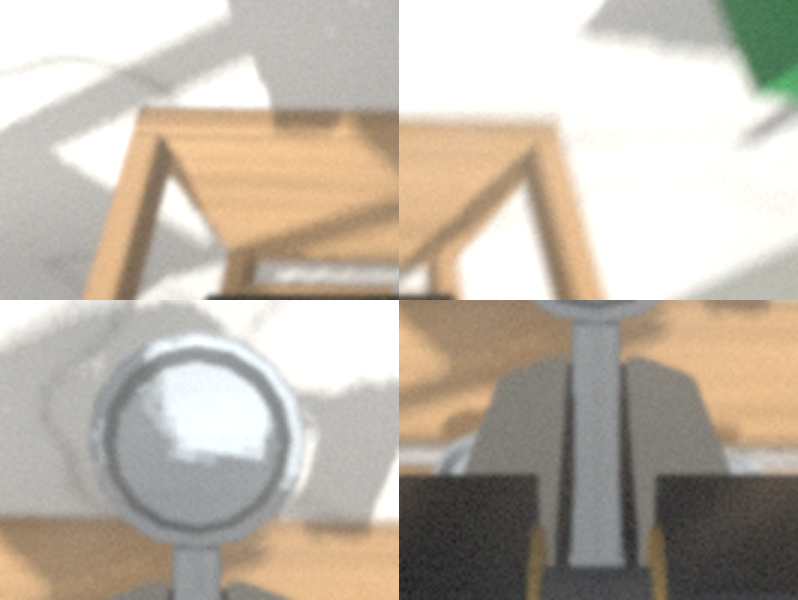

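drive_tool(motion=[{"x": -3,"y": 1,"z": 13,"rx": -0.002,"ry": -0.011,"rz": 0.001,"jaw": 0},{"x": -6,"y": 3,"z": 30,"rx": -0.005,"ry": -0.022,"rz": 0.002,"jaw": 0},{"x": -11,"y": 5,"z": 52,"rx": -0.009,"ry": -0.044,"rz": 0.004,"jaw": 0},{"x": -11,"y": 5,"z": 52,"rx": -0.009,"ry": -0.044,"rz": 0.004,"jaw": 0},{"x": -11,"y": 5,"z": 52,"rx": -0.009,"ry": -0.044,"rz": 0.004,"jaw": 0}])

```text
time: 6.75
position: [0.5492, 0.0215, 0.0946]
tool_rot: [0.603, 0.705, -0.243, 0.283]
force: [-0.2, -0.2, -1.0]
gripper_width: 0.086
gripper_force: 40.0
```

Run:
```python
from kin import *
s=log();print(s['time'],s['position']);p,r=hangpose(-150,188,.5,.3,-1);print(rel(p,r))
for n in('scene','top'):
    im=optics.grab_frame(n);cv2.imwrite(f'pics/{n}3.png',im)
loop=cab2w(CAB,(-.15,0,.188));pl={n:proj(n,loop)[0] for n in('scene','top')};print(loop,pl)
o={}
for n in('scene','top'):
    u,v=pl[n].astype(int);im=cv2.imread(f'pics/{n}3.png');u0,v0=u-50,v-70
    o[n]=crop(im,u0,v0,100,140,4);print(n,u0,v0)
cv2.imwrite('pics/m3.png',cv2.convertScaleAbs(np.hstack([o['scene'],o['top']]),alpha=1.5))
```

```text
6.75 [0.54919196 0.02153261 0.09456485]
(array([ 0.3, -0.6,  1.1]), array([ 0.   , -0.006,  0.004]))
[[ 0.55612858 -0.02796393  0.188     ]] {'scene': array([210.59467541, 172.25004373]), 'top': array([357.55360134, 181.91508941])}
scene 160 102
top 307 111
```

View pics/m3.png

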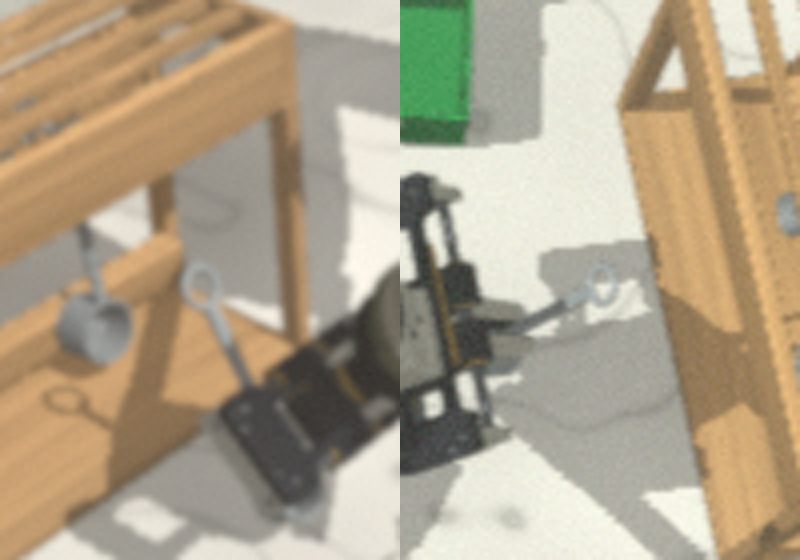

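The loop shows at scene (210.5,173.5) and top (357.3,181.8), within about 1 px of the prediction, so the in-hand model is good. I'm entering the cabinet.

```bash
cat >> kin.py <<'E'
def plan(W):
    for w in W:
        p,r=hangpose(*w,.3,-1);d,t=rel(p,r);print(w,d.tolist(),t.tolist())
E
python3 - <<'E'
from kin import *
plan([(-110,188,.45),(-70,188,.42),(-40,190,.38),(-25,204,.35),(-12,222,.32),(-2,238,.3)])
E
```

```text
(-110, 188, 0.45) [-29.9, -2.3, 35.8] [0.003, -0.056, 0.001]
(-70, 188, 0.42) [-60.0, -2.4, 66.4] [0.003, -0.086, 0.001]
(-40, 190, 0.38) [-84.8, -2.5, 89.6] [0.003, -0.126, 0.001]
(-25, 204, 0.35) [-106.7, -2.5, 92.8] [0.003, -0.156, 0.001]
(-12, 222, 0.32) [-130.1, -2.6, 91.6] [0.003, -0.186, 0.001]
(-2, 238, 0.3) [-149.4, -2.6, 88.8] [0.003, -0.206, 0.001]
```

drive_tool(motion=[{"x": -15,"y": -1,"z": 18,"rx": 0,"ry": -0.028,"rz": 0,"jaw": 0},{"x": -30,"y": -2,"z": 36,"rx": 0.003,"ry": -0.056,"rz": 0.001,"jaw": 0},{"x": -45,"y": -2,"z": 51,"rx": 0.003,"ry": -0.07,"rz": 0.001,"jaw": 0},{"x": -60,"y": -2,"z": 66,"rx": 0.003,"ry": -0.086,"rz": 0.001,"jaw": 0},{"x": -73,"y": -2.5,"z": 78,"rx": 0.003,"ry": -0.106,"rz": 0.001,"jaw": 0},{"x": -85,"y": -2.5,"z": 90,"rx": 0.003,"ry": -0.126,"rz": 0.001,"jaw": 0},{"x": -96,"y": -2.5,"z": 92,"rx": 0.003,"ry": -0.141,"rz": 0.001,"jaw": 0},{"x": -107,"y": -2.5,"z": 93,"rx": 0.003,"ry": -0.156,"rz": 0.001,"jaw": 0},{"x": -119,"y": -2.5,"z": 92,"rx": 0.003,"ry": -0.171,"rz": 0.001,"jaw": 0},{"x": -130,"y": -2.5,"z": 92,"rx": 0.003,"ry": -0.186,"rz": 0.001,"jaw": 0},{"x": -149,"y": -2.5,"z": 89,"rx": 0.003,"ry": -0.206,"rz": 0.001,"jaw": 0},{"x": -149,"y": -2.5,"z": 89,"rx": 0.003,"ry": -0.206,"rz": 0.001,"jaw": 0}])

```text
time: 7.85
position: [0.5751, -0.1458, 0.1384]
tool_rot: [0.576, 0.67, -0.304, 0.356]
force: [-0.1, 0.2, -0.7]
gripper_width: 0.086
gripper_force: 40.0
```

Run:
```python
from kin import *
s=log();print(s['time'],s['position'],s['force']);plan([(-2,238,.3)])
im=optics.grab_frame('top');cv2.imwrite('pics/top4.png',im)
q=cab2w(CAB,[(-.002,0,.238),(.013,0,.223),(.029,0,.205),(.013,.058,.223)]);print(proj('top',q).round(1).tolist())
sc=optics.grab_frame('scene')
a=crop(im,385,115,70,100,5.5);b=crop(sc,110,90,130,150,1)
b=cv2.resize(crop(sc,95,95,140,160,3),None,fx=1,fy=1);h=min(a.shape[0],b.shape[0])
cv2.imwrite('pics/m4.png',cv2.convertScaleAbs(np.hstack([a[:h],b[:h,:410]]),alpha=1.6));print(a.shape,b.shape)
```

```text
7.85 [ 0.57514213 -0.14579781  0.13840436] [-0.07207244  0.23508425 -0.73571556]
(-2, 238, 0.3) [2.9, -0.9, 0.7] [0.002, 0.004, -0.003]
[[418.2, 166.5], [422.4, 167.2], [426.7, 168.1], [417.1, 145.7]]
(550, 385, 3) (480, 420, 3)
```

View pics/m4.png

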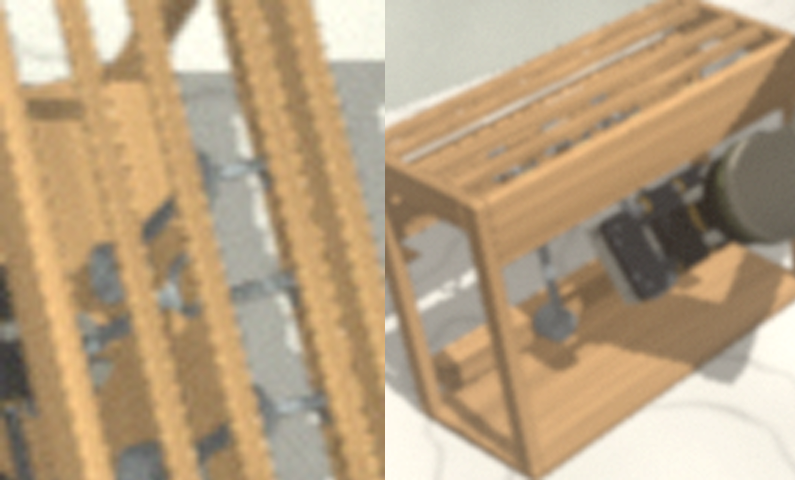

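The top view shows the loop at (417.7,166.8), predicted (418.2,166.5), and the free hook wire at about (433,167.4) is in line with it. I'm threading it on in small steps.

Run:
```python
from kin import *
plan([(6,231,.3),(14,223,.3),(22,214,.28),(28,207,.22),(28.5,205,.14)])
```

```text
(6, 231, 0.3) [1.3, -0.1, 10.8] [0.001, 0.001, -0.002]
(14, 223, 0.3) [3.4, -0.1, 21.9] [0.001, 0.001, -0.002]
(22, 214, 0.28) [5.7, -0.2, 35.6] [0.001, -0.019, -0.002]
(28, 207, 0.22) [5.8, -0.2, 50.5] [0.001, -0.079, -0.002]
(28.5, 205, 0.14) [3.5, -0.2, 59.8] [0.0, -0.159, -0.002]
```

drive_tool(motion=[{"x": 1.5,"y": 0,"z": 5,"rx": 0,"ry": 0,"rz": 0,"jaw": 0},{"x": 1.3,"y": 0,"z": 11,"rx": 0,"ry": 0,"rz": 0,"jaw": 0},{"x": 2.3,"y": 0,"z": 16,"rx": 0,"ry": 0,"rz": 0,"jaw": 0},{"x": 3.4,"y": 0,"z": 22,"rx": 0,"ry": 0,"rz": 0,"jaw": 0},{"x": 4.5,"y": 0,"z": 29,"rx": 0,"ry": -0.01,"rz": 0,"jaw": 0},{"x": 5.7,"y": 0,"z": 36,"rx": 0,"ry": -0.02,"rz": 0,"jaw": 0},{"x": 5.7,"y": 0,"z": 36,"rx": 0,"ry": -0.02,"rz": 0,"jaw": 0}])

```text
time: 8.53
position: [0.5763, -0.172, 0.1076]
tool_rot: [0.572, 0.667, -0.312, 0.36]
force: [-0.8, 0.6, -1.7]
gripper_width: 0.083
gripper_force: 40.0
```

Run:
```python
from kin import *
s=log();print(s['force'],s['wrist_torque'])
plan([(22,214,.28),(26,209,.25),(28,207,.2),(28.5,205,.13),(28.5,202,.12),(28.5,199,.11),(28.5,196,.11)])
```

```text
[-0.84746268  0.5545816  -1.72051407] [ 0.5558895  -0.07393201  0.00418487]
(22, 214, 0.28) [-2.3, 1.9, -2.8] [-0.003, 0.002, 0.002]
(26, 209, 0.25) [-1.4, 1.9, 6.3] [-0.003, -0.028, 0.002]
(28, 207, 0.2) [-2.7, 1.9, 14.0] [-0.003, -0.078, 0.002]
(28.5, 205, 0.13) [-4.4, 1.9, 22.3] [-0.003, -0.148, 0.003]
(28.5, 202, 0.12) [-2.4, 1.9, 24.9] [-0.003, -0.158, 0.003]
(28.5, 199, 0.11) [-0.4, 1.9, 27.5] [-0.003, -0.168, 0.003]
(28.5, 196, 0.11) [2.1, 2.0, 29.1] [-0.003, -0.168, 0.003]
```

drive_tool(motion=[{"x": -1,"y": 1,"z": 4,"rx": 0,"ry": -0.015,"rz": 0,"jaw": 0},{"x": -1.5,"y": 2,"z": 8,"rx": 0,"ry": -0.04,"rz": 0,"jaw": 0},{"x": -2.5,"y": 2,"z": 14,"rx": 0,"ry": -0.078,"rz": 0,"jaw": 0},{"x": -3.5,"y": 2,"z": 18,"rx": 0,"ry": -0.11,"rz": 0,"jaw": 0},{"x": -4.4,"y": 2,"z": 22,"rx": 0,"ry": -0.148,"rz": 0,"jaw": 0},{"x": -4.4,"y": 2,"z": 22,"rx": 0,"ry": -0.148,"rz": 0,"jaw": 0},{"x": -4.4,"y": 2,"z": 22,"rx": 0,"ry": -0.148,"rz": 0,"jaw": 0}])

```text
time: 9.12
position: [0.5824, -0.1912, 0.1005]
tool_rot: [0.548, 0.639, -0.352, 0.409]
force: [-0.3, 0.3, -1.4]
gripper_width: 0.088
gripper_force: 40.0
```

Run:
```python
from kin import *
s=log();print(s['force'],s['wrist_torque'])
plan([(28.5,205,.13),(28.5,202,.12),(28.5,199,.11),(28.5,196,.11)])
```

```text
[-0.32817626  0.26409748 -1.41036202] [ 0.47930942 -0.0036101  -0.01925602]
(28.5, 205, 0.13) [0.8, -1.3, 1.8] [-0.001, -0.001, 0.002]
(28.5, 202, 0.12) [3.2, -1.2, 4.0] [-0.001, -0.011, 0.002]
(28.5, 199, 0.11) [5.5, -1.2, 6.3] [-0.001, -0.021, 0.002]
(28.5, 196, 0.11) [8.3, -1.2, 7.5] [-0.001, -0.021, 0.002]
```

drive_tool(motion=[{"x": 2,"y": -1,"z": 3,"rx": 0,"ry": -0.006,"rz": 0,"jaw": 0},{"x": 3.2,"y": -1,"z": 4,"rx": 0,"ry": -0.011,"rz": 0,"jaw": 0},{"x": 5.5,"y": -1,"z": 6.3,"rx": 0,"ry": -0.02,"rz": 0,"jaw": 0},{"x": 5.5,"y": -1,"z": 6.3,"rx": 0,"ry": -0.02,"rz": 0,"jaw": 0},{"x": 5.5,"y": -1,"z": 6.3,"rx": 0,"ry": -0.02,"rz": 0,"jaw": 0},{"x": 5.5,"y": -1,"z": 6.3,"rx": 0,"ry": -0.02,"rz": 0,"jaw": 0}])

```text
time: 9.62
position: [0.5831, -0.1945, 0.0947]
tool_rot: [0.545, 0.634, -0.357, 0.417]
force: [-0.6, 5.5, 6.5]
gripper_width: 0.087
gripper_force: 40.0
```

Run:
```python
from kin import *
s=log();print(s['force'],s['wrist_torque'])
plan([(28.5,199,.11),(28.5,196,.11)])
```

```text
[-0.61349926  5.47639445  6.53316568] [ 0.12877193 -0.05563177 -0.01578182]
(28.5, 199, 0.11) [1.7, -1.4, 0.7] [0.001, 0.0, -0.001]
(28.5, 196, 0.11) [4.5, -1.4, 1.9] [0.001, 0.0, -0.001]
```

drive_tool(motion=[{"x": 0.5,"y": 0,"z": -1,"rx": 0,"ry": 0,"rz": 0,"jaw": 0},{"x": 0.5,"y": 0,"z": -1,"rx": 0,"ry": 0,"rz": 0,"jaw": 12},{"x": 0.5,"y": 0,"z": -1,"rx": 0,"ry": 0,"rz": 0,"jaw": 18},{"x": 0.5,"y": 0,"z": -1,"rx": 0,"ry": 0,"rz": 0,"jaw": 24},{"x": 0.5,"y": 0,"z": -1,"rx": 0,"ry": 0,"rz": 0,"jaw": 24},{"x": 0.5,"y": 0,"z": -1,"rx": 0,"ry": 0,"rz": 0,"jaw": 24},{"x": 0.5,"y": 0,"z": -1,"rx": 0,"ry": 0,"rz": 0,"jaw": 24}])

```text
time: 10.2
position: [0.5819, -0.1938, 0.0934]
tool_rot: [0.545, 0.635, -0.357, 0.416]
force: [0.5, -0.3, 0.9]
gripper_width: 0.257
gripper_force: 0.0
```

Run:
```python
from kin import *
s=log();print(s['time'],s['force'],s['gripper_width'])
print(proj('scene',cab2w(CAB,[(.029,0,.198),(.014,0,.053),(.015,0,.09)])).round(0).tolist())
sc=optics.grab_frame('scene');w=optics.grab_frame('wrist')
m=np.hstack([crop(sc,95,95,133,150,3)[:420],cv2.resize(w,None,fx=.7,fy=.7)[:0] if 0 else crop(w,80,0,400,420,1)])
cv2.imwrite('pics/m5.png',cv2.convertScaleAbs(m,alpha=1.6));print(m.shape)
```

```text
10.2 [ 0.50613933 -0.32448193  0.89535048] 0.25650070671078035
[[160.0, 146.0], [171.0, 193.0], [169.0, 182.0]]
(420, 799, 3)
```

View pics/m5.png

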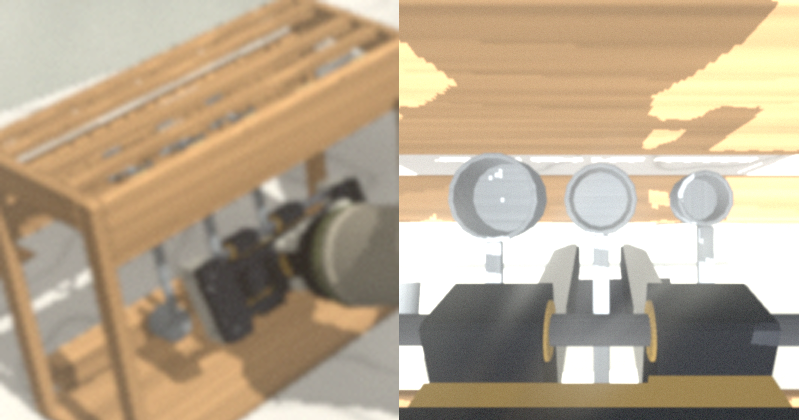

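The wrist view shows the scoop hanging level between its neighbours (cup at about (600,198)), with both fingers clear. Now I retract.

drive_tool(motion=[{"x": 0,"y": 0,"z": -5,"rx": 0,"ry": 0,"rz": 0,"jaw": 24},{"x": 0,"y": 0,"z": -12,"rx": 0,"ry": 0,"rz": 0,"jaw": 24},{"x": 0,"y": 0,"z": -24,"rx": 0,"ry": 0,"rz": 0,"jaw": 24},{"x": 0,"y": 0,"z": -40,"rx": 0,"ry": 0,"rz": 0,"jaw": 24},{"x": 0,"y": 0,"z": -60,"rx": 0,"ry": 0,"rz": 0,"jaw": 24},{"x": 0,"y": 0,"z": -80,"rx": 0,"ry": 0,"rz": 0,"jaw": 24},{"x": 0,"y": 0,"z": -100,"rx": 0,"ry": 0,"rz": 0,"jaw": 24},{"x": 0,"y": 0,"z": -120,"rx": 0,"ry": 0,"rz": 0,"jaw": 24},{"x": 0,"y": 0,"z": -138,"rx": 0,"ry": 0,"rz": 0,"jaw": 24},{"x": 0,"y": 0,"z": -150,"rx": 0,"ry": 0,"rz": 0,"jaw": 24},{"x": 0,"y": 0,"z": -150,"rx": 0,"ry": 0,"rz": 0,"jaw": 24},{"x": 0,"y": 0,"z": -150,"rx": 0,"ry": 0,"rz": 0,"jaw": 24}])

```text
time: 11.3
position: [0.5616, -0.0569, 0.1538]
tool_rot: [0.544, 0.635, -0.357, 0.416]
force: [-0.2, -0.2, -0.1]
gripper_width: 0.256
gripper_force: 0.0
```

drive_tool(motion=[{"x": 0,"y": 0,"z": 0,"rx": 0,"ry": 0,"rz": 0,"jaw": 24},{"x": 0,"y": 0,"z": 0,"rx": 0,"ry": 0,"rz": 0,"jaw": 24},{"x": 0,"y": 0,"z": 0,"rx": 0,"ry": 0,"rz": 0,"jaw": 24},{"x": 0,"y": 0,"z": 0,"rx": 0,"ry": 0,"rz": 0,"jaw": 24},{"x": 0,"y": 0,"z": 0,"rx": 0,"ry": 0,"rz": 0,"jaw": 24},{"x": 0,"y": 0,"z": 0,"rx": 0,"ry": 0,"rz": 0,"jaw": 24},{"x": 0,"y": 0,"z": 0,"rx": 0,"ry": 0,"rz": 0,"jaw": 24},{"x": 0,"y": 0,"z": 0,"rx": 0,"ry": 0,"rz": 0,"jaw": 24},{"x": 0,"y": 0,"z": 0,"rx": 0,"ry": 0,"rz": 0,"jaw": 24},{"x": 0,"y": 0,"z": 0,"rx": 0,"ry": 0,"rz": 0,"jaw": 24},{"x": 0,"y": 0,"z": 0,"rx": 0,"ry": 0,"rz": 0,"jaw": 24},{"x": 0,"y": 0,"z": 0,"rx": 0,"ry": 0,"rz": 0,"jaw": 24}])

```text
time: 12.3
position: [0.5613, -0.0578, 0.1535]
tool_rot: [0.545, 0.635, -0.357, 0.416]
force: [0.0, 0.1, -0.2]
gripper_width: 0.259
gripper_force: 0.0
```

Run:
```python
from kin import *
c=optics.calibration('wrist')
a=optics.grab_frame('wrist');[optics.grab_frame('top') for _ in range(6)];b=optics.grab_frame('wrist')
cups=[(.0145,y,.053) for y in(-.058,0,.058)]
for u,v in proj('wrist',cab2w(CAB,cups),c):
    u,v=int(u),int(v);A,B=[i[v-15:v+15,u-15:u+15] for i in(a,b)]
    print(u,v,'sat',cv2.cvtColor(A,cv2.COLOR_BGR2HSV)[...,1].mean().round(),'diff',cv2.absdiff(A,B).mean().round(2))
print(ctrl.get_state()['force'])
```

```text
222 158 sat 9.0 diff 1.63
279 158 sat 7.0 diff 1.66
336 158 sat 10.0 diff 1.63
[-0.04265333 -0.38281796 -0.61338696]
```

All three cups are steel grey at their predicted hanging places and not moving, so I'm handing in.

```bash
python3 -c "
from rig import ctrl
print(ctrl.hand_in())"
```

```text
the job is handed in; nothing more can be done
None
```

The scoop hangs by its loop on the middle hook, still and in line with the other two by the last camera check. The gripper is clear and the job is handed in; no verdict came back.

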